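Clamp a gemstone in a ratchet vise

TASK

Take the big flat-sided rectangular stone out of the brown sorting tray and set it down flat on the steel rest of the grey stone vise, between its two jaws and with its long sides facing them. Then turn the knurled ratchet knob on top of the vise clockwise until the stone is clamped and the slip clutch clicks: let it click two or three times, stop at once, and let go. Leave the other stones, the bowl and the tweezers where they are.

Things in the scene. Friction and masses are not known exactly. Their poses are not given: they have to be found in the camera images.
- stone_center (a point): centre of the loose rectangular step-cut stone, milky blue, 36 mm long (its x), 26 mm wide (its y), 18 mm high, about 45 g, the largest of the three in the tray, lying flat; the point is half-way up, 9 mm above its flat underside. Its upright flat sides are 13 mm high; above them is a smaller step, 28 x 18 mm. Grip it across its length to set it between the jaws.
- tray: brown suede sorting tray, fixed, 270 x 270 mm, walls 22 mm high and 9 mm thick, inner floor 9 mm above the table; origin under its centre. Holds the three stones about 100 mm or more apart.
- rest_top (a point): middle of the top face of the vise's narrow steel rest, where the stone is set, 60 mm above the table; the rest is 22 mm wide (x) and 70 mm long (y), the vise base beside it only 35 mm high. Axes as the vise: y runs from the stop jaw along the jaw travel to the moving jaw and on to the knob (knob axis 137 mm along +y), x across.
- stop_jaw: small fixed steel jaw on the rest, at the end far from the knob, 22 mm wide (x), 14 mm thick, top 16 mm above the rest; origin at the foot of its gripping face, level with the top of the rest; +y points to the moving jaw. It is set differently each time: the open gap between the jaws is 31 to 37 mm at the start.
- jaw: moving steel jaw, as wide and high as the stop jaw, on a bar out of the gearbox; origin at the foot of its gripping face, level with the top of the rest. Starts fully open; moves towards the stop jaw (its -y) about 3 mm per radian of knob turn and slides the stone before it. The screw holds itself when the knob is let go. Do not push it by hand.
- knob_grip (a point): centre of the knurled aluminium ratchet knob on top of the gearbox: upright axis, 34 mm diameter, spanning 80 to 116 mm above the table, the point 102 mm above it; it does not rise or sink. Clockwise from above closes the jaw. The 48 mm disc under it (70 to 78 mm above the table) is the drive sleeve: do not grip that, it bypasses the clutch.
- ratchet (a joint): slip of the ratchet knob against its drive sleeve, rad, 0 at the start, grows clockwise; one click every 0.52 rad (30 degrees). Near 0 while the jaw runs free, when turning takes about 0.15 N m; with the stone clamped the clutch slips at 0.18 to 0.26 N m, rising and falling once a click, and the sleeve stands still.
- button_stone: bystander: loose round domed stone 30 mm across, 13 mm high, in the tray; origin under its centre
- bar_stone: bystander: loose slim bar stone 44 x 10 x 9 mm in the tray; origin under its centre
- bowl: bystander: white gold-rimmed bowl of small stones, 100 mm across, 41 mm high, loose, beyond the vise; origin under its centre
- tweezers: bystander: steel tweezers lying on the table on the robot's side of the vise, 125 mm long (x), 7 mm high; origin under the middle
Mind the look-alikes: they are no part of the job. Of the things shaped like the part that bears rest_top, the grey one is meant.

How it is judged:
By the outcome, as a careful person would: the job done as asked, in the order asked, and still so for the second after the job is handed in, with the robot touching nothing.
It also fails if it takes over 72 s, if anything falls off the work surface, if the arm or the gripper's body presses on something with over 40 N, if the wrist force passes 120 N, or if a joint passes its speed limit or range.

ROBOT

A 6-joint arm with a two-finger parallel gripper is mounted at the origin on the work surface. World frame = base frame: x ahead of the robot, y to its left, z up, the work surface at z = 0. Lengths are in m, angles in rad, forces in N, time in s.
With the tool pointing down it reaches from about 0.3 to 0.775 m from the base axis. Payload 14.6 kg.
Tool frame: the origin (TCP) lies midway between the tips of the shut fingers; the grasp point (between the pads) lies 19 mm behind it; z points along the fingers, y is the direction in which the jaws open and shut (so a half turn about z gives the same grasp; the last joint's range is limited). The gripper opens to 85 mm and grips with 20 to 120 N. Pads are 22 mm wide; open, the fingers measure 114 mm over their backs; the gripper's body (76 mm by 85 mm) begins 54 mm behind the grasp point. The pads swing forward as they close: fully open they stand 13 mm farther back than shut.
Start: joints at [-1.171, 0.3, 1.521, -0, 1.321, -0.067], TCP at [0.248, -0.491, 0.231] pointing down, gripper open.
Joint ranges: [-3.03, 3.03], [-0.79, 2.21], [0.23, 2.52], [-1.04, 4.18], [0, 3.07], [-2.55, 2.55]. Speed limits (rad/s): [2.22, 2.22, 2.57, 3.14, 3.14, 3.14].

INTERFACE

Orientations are given as a 3x3 rotation matrix whose columns are the frame's x, y, z axes.
In Python, from plant import sense, camera, calibration, sign_off gives the robot as it stands. The module is installed in compiled form; this text tells all that it offers.
- The arm moves only by the shell command python3 -m handwheel 'ROWS' [FORCE]. ROWS is JSON, a list of rows, each a list of 5 numbers: the closure, from 0 (fully open) to 1 (shut), then the shift along the tool's x, y, z in cm, then the turn about the tool's z in degrees. A call has 1 to 8 rows; each row shifts and turns the commanded pose from where the row before left it, along the tool's axes as they then stand; what a row does not reach is not made up. A row lasts 1/8 s, in which the tool goes at most 62.5 mm and 10.7 degrees, less where a joint would pass 70% of its speed; a pose out of reach is approached as far as the arm can. A call is refused whole if a number of a shift passes 6.25 or a number of a turn 10.7, either way. A call with a gripper value outside its range is refused whole. The fingers move at their own pace and stop on an object; FORCE is the grip in N (left out, the last holds). Time passes only in rows, so rows that do not move let the fingers close. It gives the time, the measured TCP pose, the force and the opening at its end, in the units of the state.
- sense(): the state, without advancing time (a new reading comes with each control period).
- camera(name): name is "scene" or "top" or "wrist"; returns the picture (384x512x3 uint8, blue, green, red); there is no depth.
- calibration(name): a dict with "fx", "fy", "cx", "cy" (pixels), "rvec" (rotation vector, rad) and "tvec" (3), from world to camera coordinates, as OpenCV has them. Camera axes: x right, y down, z forward; pixel columns grow to the right and rows downward; lengths in m; the calibration is good to about 2 mm. The wrist camera is an equidistant fisheye: a pixel r from the principal point sees the ray r / f radians off the axis. A picture is of the moment at which its call begins: read the wrist's pose just before it. calibration takes no time and is no camera call; for the wrist camera it gives the pose at the moment of the call.
- sign_off(): hands the job in, once; it reports no verdict.
The state is a dict: "time_s": time; "qpos": joint angles; "qvel": joint speeds; "joint_efforts": joint torques, N m; "eef_pos": TCP position; "orientation": TCP orientation; "contact_force": force on the tool from outside, world axes, zero at the start; "ft_torque": the same for the moment, N m; "gripper_width": finger opening in m.
Only numpy, scipy, OpenCV 4.12 (cv2) and the standard library are available. Lean on these libraries where they do the work, as an engineer would, in place of code of your own. Each camera call takes 0.05 s, during which the arm holds its last target. There are 200 camera calls.

## Working session

There is one attempt and no reset: what is moved stays moved. The work goes in short steps, Python scripts to look and compute and a shell command to move; the robot and the scene stay as the last step left them, time stands still between calls to the robot, and variables do not carry over. Pictures are saved under pics/ and viewed, about 8 in all and at most 12, crops included, and the job is handed in when it is done.

```bash
mkdir -p pics
cat > h.py <<'E'
import numpy as np, cv2
from plant import sense,camera,calibration,sign_off
def ray(name,uv,c=None):
    c=c or calibration(name); R=cv2.Rodrigues(np.array(c["rvec"],float))[0]; t=np.array(c["tvec"],float).ravel()
    x=(uv[0]-c["cx"])/c["fx"]; y=(uv[1]-c["cy"])/c["fy"]
    if name=="wrist":
        r=np.hypot(x,y); s=np.sin(r)/r if r>1e-9 else 1; d=np.array([x*s,y*s,np.cos(r)])
    else: d=np.array([x,y,1.])
    return -R.T@t, R.T@d
def onz(name,uv,z,c=None):
    o,d=ray(name,uv,c); return o+d*(z-o[2])/d[2]
def proj(name,p,c=None):
    c=c or calibration(name); R=cv2.Rodrigues(np.array(c["rvec"],float))[0]; q=R@np.array(p,float)+np.array(c["tvec"],float).ravel()
    if name=="wrist":
        h=np.hypot(q[0],q[1]); a=np.arctan2(h,q[2]); q=np.array([q[0]/h*a,q[1]/h*a,1])
    return np.array([c["fx"]*q[0]/q[2]+c["cx"],c["fy"]*q[1]/q[2]+c["cy"]])
E
python3 - <<'E'
from h import *
s=sense(); print(s)
for n in ["scene","top"]:
    im=camera(n); cv2.imwrite(f"pics/{n}0.png",im); c=calibration(n); print(c, ray(n,(256,192))[0])
a=[cv2.imread(f"pics/{n}0.png") for n in ("top","scene")]
E
```

```text
{'time_s': 0.0, 'qpos': array([-1.17060554e+00,  3.00476749e-01,  1.52163123e+00, -1.77136600e-05,
        1.32071070e+00, -6.65766435e-02]), 'qvel': array([-1.79403243e-04,  1.20435443e-05,  4.52407005e-04, -1.17586664e-03,
       -6.84314830e-04, -5.20154879e-04]), 'joint_efforts': array([ 1.74005068e-03, -5.43502414e+01, -3.61791265e+01, -4.68739790e-05,
        4.01523896e-03, -9.78518301e-06]), 'eef_pos': array([ 0.24740619, -0.4909264 ,  0.23069701]), 'orientation': array([[ 8.93025653e-01,  4.50005488e-01, -4.93458546e-04],
       [ 4.50005754e-01, -8.93024950e-01,  1.12246614e-03],
       [ 6.44451284e-05, -1.22445024e-03, -9.99999248e-01]]), 'contact_force': array([ 0.31190873,  0.40735724, -0.13674523]), 'ft_torque': array([-0.01259486, -0.00965286,  0.02726046]), 'gripper_width': 0.08526559761617401}
{'fx': 393.70931499848786, 'fy': 393.70931499848786, 'cx': 256.7739375491192, 'cy': 186.794280272279, 'rvec': array([ 0.79538907,  2.4465515 , -1.22664592]), 'tvec': array([ 0.47299869, -0.11107676,  1.25990835])} [1.02639063 0.58376542 0.65511456]
{'fx': 348.4275834846304, 'fy': 348.4275834846304, 'cx': 251.330508903841, 'cy': 191.31180510756187, 'rvec': array([ 2.13239259, -2.1503744 ,  0.13347167]), 'tvec': array([0.01043503, 0.60165248, 0.73630148])} [ 0.49285972 -0.00639074  0.81319304]
```

View pics/top0.png

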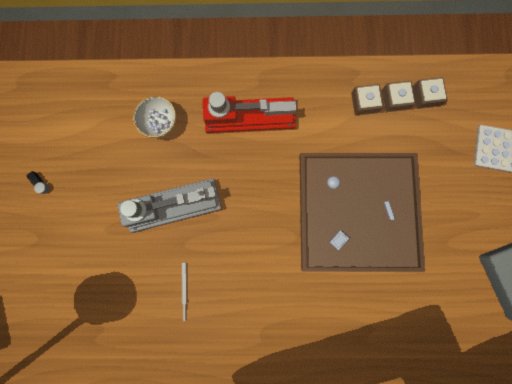

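View pics/scene0.png

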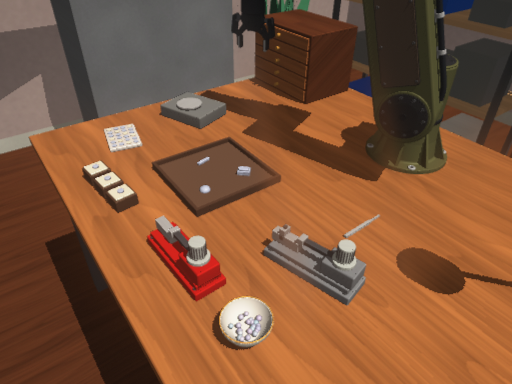

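Top view: the grey vise is at (170,205) with its knob at (132,210), and the red look-alike is at (250,113). The task says grey, so that one is meant. In the tray are the rectangular stone (340,240), the round one (333,183) and the slim bar (390,210). The rectangular stone is the largest and fits the description. I'll confirm both in an enlarged crop.

Run:
```python
from h import *
t=cv2.imread("pics/top0.png"); s=cv2.imread("pics/scene0.png")
R=lambda im,x,y,w,h,k:cv2.resize(im[y:y+h,x:x+w],None,fx=k,fy=k,interpolation=cv2.INTER_CUBIC)
a=R(t,110,170,120,70,6.6666)[:466,:800]; b=R(t,315,215,50,50,2.6); 
a[-130:,-130:]=b[:130,:130]
cv2.imwrite("pics/crop1.png",a)
for n,uv,z in [("stone",(340,240),.022),("button",(333,183),.015),("bar",(390,210),.015),("knob",(132,209),.116),("tray",(361,211),.031)]:
    print(n,onz("top",uv,z).round(4))
# stone mask
p=t[215:265,315:365].astype(int); m=((p[:,:,0]>110)).astype(np.uint8)
cs,_=cv2.findContours(m,0,2); c=max(cs,key=cv2.contourArea); r=cv2.minAreaRect(c); print(r)
bx=cv2.boxPoints(r)+[315,215]; w=np.array([onz("top",q,.021) for q in bx]); print(w.round(4),np.linalg.norm(w[1]-w[0]),np.linalg.norm(w[2]-w[1]),w.mean(0))
```

```text
stone [ 0.4926 -0.1921  0.022 ]
button [ 0.6232 -0.1832  0.015 ]
bar [ 0.5595 -0.3103  0.015 ]
knob [0.5576 0.2453 0.116 ]
tray [ 0.5565 -0.2396  0.031 ]
((23.827434539794922, 24.9115047454834), (12.605659484863281, 16.650760650634766), 41.18592834472656)
[[ 0.4882 -0.1667  0.021 ]
 [ 0.516  -0.1924  0.021 ]
 [ 0.4973 -0.2128  0.021 ]
 [ 0.4697 -0.1872  0.021 ]] 0.03780153839699184 0.027673483104728166 [ 0.49281452 -0.18977923  0.021     ]
```

View pics/crop1.png

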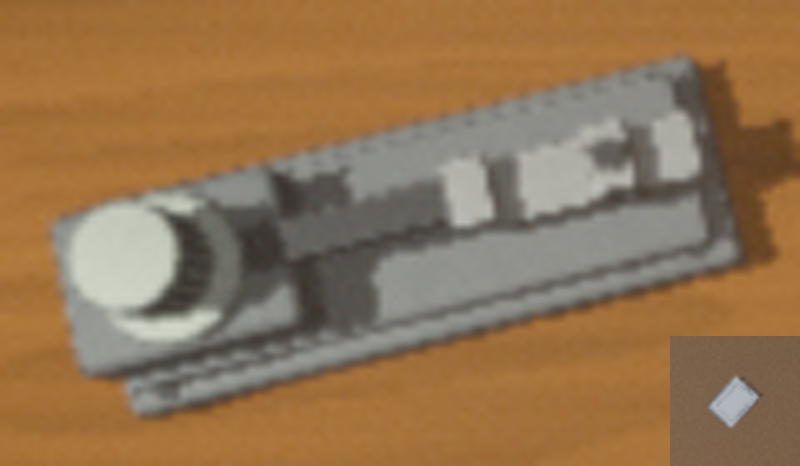

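The grey vise is confirmed. In the crop the moving jaw is at (468,192), the knob top at (122,258), and the rest runs to about x=695. The stop jaw, somewhere around (605,135) to (677,148), is ambiguous, so I'll look at it with the wrist camera from close by.

Run:
```python
from h import *
c=calibration("wrist"); s=sense(); o,d=ray("wrist",(c["cx"],c["cy"]),c); R=s["orientation"]
print(c["fx"],c["cx"],c["cy"],"cam in tool",R.T@(o-s["eef_pos"]),"axis",R.T@d)
f=lambda x,y,z:onz("top",(110+x/6.6667,170+y/6.6667),z)
k=f(122,258,.116); r=f(550,168,.06); print("knob",k,"rest~",r)
v=k-r; v[2]=0; print(np.linalg.norm(v), np.degrees(np.arctan2(v[1],v[0])))
for uv in [(468,192),(605,135),(677,148)]: print(uv,f(*uv,.076))
print("base edge dir",f(690,60,.03)-f(60,220,.03))
print(R.T@(r-s["eef_pos"]))
sc=cv2.imread("pics/scene0.png")[215:305,255:375]
cv2.imwrite("pics/crop2.png",cv2.resize(sc,None,fx=6.6,fy=6.6,interpolation=cv2.INTER_CUBIC)[:600])
```

```text
297.3186396354542 258.2871254715072 190.64172494523797 cam in tool [ 0.06622266  0.00063297 -0.14278962] axis [-2.59014694e-01 -2.67517878e-04  9.65873344e-01]
knob [0.55824039 0.25288268 0.116     ] rest~ [0.59186671 0.13379189 0.06      ]
0.12374711005554728 105.76748715849561
(468, 192) [0.5822493  0.15705596 0.076     ]
(605, 135) [0.60029576 0.11325857 0.076     ]
(677, 148) [0.5958559 0.0900313 0.076    ]
base edge dir [ 0.05321116 -0.21483859  0.        ]
[ 0.58873762 -0.4027318   0.1712405 ]
```

View pics/crop2.png

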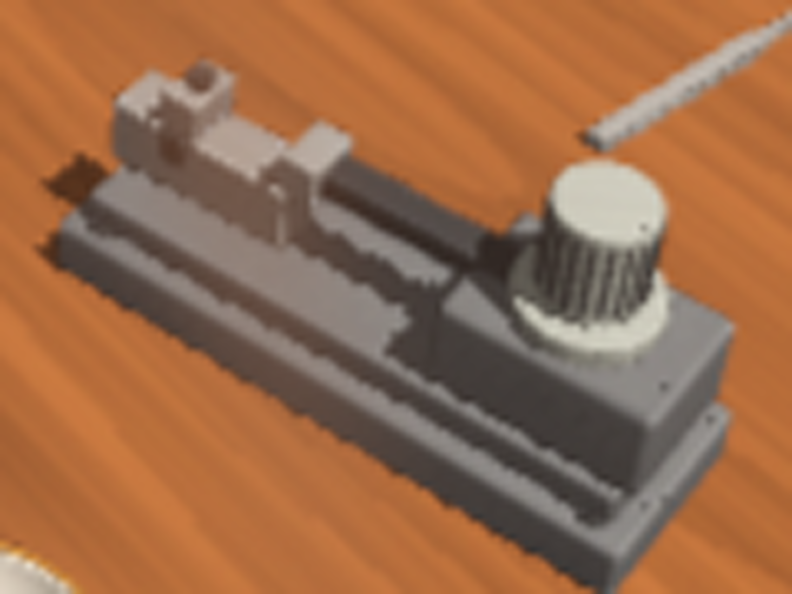

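Scene crop: the stop jaw is at (205,80), carrying a dark round screw on top. The moving jaw is at (320,145). The rest continues behind the stop jaw to (150,90). In the top view this puts the stop jaw at crop (605,135), giving a gap of about 33 mm, which fits the given range. I'll go above the vise with the yaw aligned for placing, then look from close.

```bash
python3 -m handwheel '[[0,0,0,0,-9.7],[0,0,0,0,-9.7],[0,0,0,0,-9.7],[0,0,0,0,-9.7],[0,0,0,0,-9.7],[0,0,0,0,-9.7],[0,0,0,0,-9.7],[0,0,0,0,-9.8]]'
python3 -m handwheel '[[0,4.32,4.08,0.33,0],[0,4.32,4.08,0.33,0],[0,4.32,4.08,0.33,0],[0,4.32,4.08,0.33,0],[0,4.32,4.08,0.33,0],[0,4.32,4.08,0.33,0]]'
python3 -m handwheel '[[0,4.32,4.08,0.33,0],[0,4.32,4.08,0.33,0],[0,4.32,4.08,0.33,0],[0,4.32,4.08,0.33,0],[0,4.32,4.08,0.33,0],[0,4.32,4.08,0.33,0],[0,0,0,0,0],[0,0,0,0,0]]'
python3 - <<'E'
from h import *
c=calibration("wrist"); im=camera("wrist"); s=sense(); print(s["eef_pos"],s["orientation"][:,1],s["qpos"])
np.save("w1.npy",c,allow_pickle=True); cv2.imwrite("pics/w1raw.png",im)
cv2.imwrite("pics/w1.png",cv2.resize(im,(800,600),interpolation=cv2.INTER_CUBIC))
E
```

```text
time_s: 1.1
eef_pos: [0.2475, -0.491, 0.2309]
orientation: [[-0.255, 0.967, -0.0], [0.967, 0.255, 0.001], [0.001, -0.0, -1.0]]
contact_force: [-0.1, -0.0, 0.0]
gripper_width: 0.0856
time_s: 1.85
eef_pos: [0.4204, -0.1772, 0.2113]
orientation: [[-0.249, 0.968, -0.0], [0.968, 0.249, 0.0], [0.0, -0.0, -1.0]]
contact_force: [0.4, -0.4, -0.3]
gripper_width: 0.0857
time_s: 2.85
eef_pos: [0.592, 0.1328, 0.1912]
orientation: [[-0.25, 0.968, -0.001], [0.968, 0.25, -0.0], [-0.0, -0.001, -1.0]]
contact_force: [-0.6, 0.4, 0.3]
gripper_width: 0.0854
[0.5920146  0.13225923 0.19158128] [ 9.68530245e-01  2.48895427e-01 -4.81209794e-04] [ 1.59478545e-01  4.58441622e-01  1.39771150e+00 -1.40629345e-04
  1.28591033e+00 -9.20215755e-02]
```

View pics/w1.png

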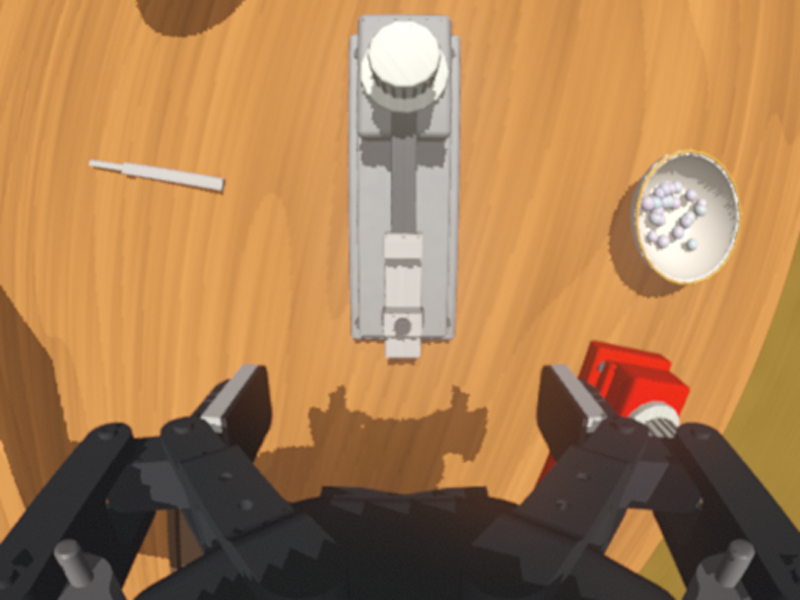

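The wrist view has the vise upright and parallel to the tool axes. The knob top is at (404,52), the moving jaw top spans about y=235–258, and the stop jaw top about y=312–338 with a round dark screw. The axis runs along x=403.

Run:
```python
from h import *
c=np.load("w1.npy",allow_pickle=True).item(); im=cv2.imread("pics/w1raw.png"); g=cv2.cvtColor(im,6)
print("cam",ray("wrist",(c["cx"],c["cy"]),c)[0])
for x in (249,265): print(x,[(y,int(g[y,x-1:x+2].mean())) for y in range(144,234)])
for y in (156,180,200,222): print(y,[(x,int(g[y,x])) for x in range(240,276)])
cv2.imwrite("pics/w1c.png",cv2.resize(im[140:240,215:300],None,fx=6,fy=6,interpolation=cv2.INTER_CUBIC))
# knob
hsv=cv2.cvtColor(im,40); m=((g>205)&(hsv[:,:,1]<60)).astype(np.uint8); m[80:]=0
cs,_=cv2.findContours(m,0,2)
for q in cs:
    if cv2.contourArea(q)>200: print(cv2.minEnclosingCircle(q),cv2.boundingRect(q))
print("knob", onz("wrist",(404*.64,52*.64),.116,c))
```

```text
cam [0.5769715  0.19586926 0.33394862]
249 [(144, 171), (145, 173), (146, 172), (147, 165), (148, 160), (149, 178), (150, 206), (151, 217), (152, 218), (153, 219), (154, 218), (155, 216), (156, 215), (157, 215), (158, 215), (159, 216), (160, 216), (161, 217), (162, 217), (163, 217), (164, 207), (165, 169), (166, 141), (167, 139), (168, 139), (169, 139), (170, 162), (171, 202), (172, 214), (173, 215), (174, 214), (175, 215), (176, 214), (177, 215), (178, 215), (179, 214), (180, 214), (181, 214), (182, 214), (183, 214), (184, 213), (185, 214), (186, 214), (187, 214), (188, 214), (189, 213), (190, 213), (191, 213), (192, 213), (193, 213), (194, 214), (195, 209), (196, 181), (197, 161), (198, 159), (199, 157), (200, 169), (201, 204), (202, 213), (203, 215), (204, 215), (205, 214), (206, 213), (207, 213), (208, 213), (209, 213), (210, 214), (211, 212), (212, 214), (213, 214), (214, 197), (215, 163), (216, 171), (217, 196), (218, 210), (219, 212), (220, 212), (221, 211), (222, 211), (223, 211), (224, 211), (225, 211), (226, 211), (227, 206), (228, 180), (229, 138), (230, 115), (231, 110), 
[... 2275 characters left out ...]
 (264, 176), (265, 175), (266, 175), (267, 176), (268, 173), (269, 162), (270, 145), (271, 158), (272, 179), (273, 183), (274, 183), (275, 183)]
222 [(240, 167), (241, 166), (242, 165), (243, 163), (244, 163), (245, 163), (246, 174), (247, 200), (248, 210), (249, 211), (250, 212), (251, 213), (252, 212), (253, 212), (254, 212), (255, 213), (256, 213), (257, 212), (258, 211), (259, 210), (260, 210), (261, 211), (262, 211), (263, 210), (264, 211), (265, 211), (266, 212), (267, 212), (268, 202), (269, 168), (270, 156), (271, 161), (272, 166), (273, 168), (274, 166), (275, 166)]
((258.30133056640625, 41.41390609741211), 29.19294548034668) (231, 13, 56, 50)
knob [0.5617819  0.25380316 0.116     ]
```

View pics/w1c.png

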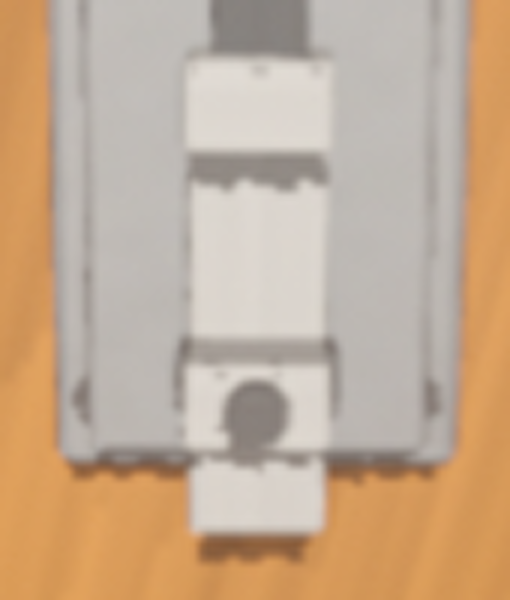

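In the crop the moving jaw's gripping edge is at raw row 164.7. The stop jaw's face foot is at row 195.7, its top edge at 200.3 and its back at 214.5. The rest spans columns 246.5–268.5 and ends at row 228.

Run:
```python
from h import *
c=np.load("w1.npy",allow_pickle=True).item()
P=lambda u,v,z:onz("wrist",(u,v),z,c)
mj=P(257.7,164.7,.076); mb=P(257.7,149.6,.076); st=P(257.6,200.3,.076); sf=P(257.6,195.7,.06); sb=P(257.6,214.4,.076); re=P(257.3,228,.06); 
for n,p in zip("mj mb st sf sb re".split(),(mj,mb,st,sf,sb,re)): print(n,p.round(4))
print("widths",np.linalg.norm(P(245.8,156,.076)-P(269.8,156,.076)),np.linalg.norm(P(246.7,180,.06)-P(268.6,180,.06)),"thick",np.linalg.norm(mj-mb),np.linalg.norm(st-sb),"gap",np.linalg.norm(mj-st), "rest length mj-re",np.linalg.norm(mj-re))
# knob top ellipse: raw image top face
im=cv2.imread("pics/w1raw.png"); g=cv2.cvtColor(im,6)
k0=P(404*.64,52*.64,.116); k1=onz("top",(128.3,208.7),.116); print("knob",k0,k1,"len knob-rest ctr", )
d=k0-st; print("dir",np.degrees(np.arctan2(d[1],d[0])))
e1=P(246.5,156,.06);e2=P(247,222,.06);f1=P(268.7,180,.06);f2=P(268.3,222,.06)
for a,b in((P(246.9,180,.06),P(247,222,.06)),(f1,f2)): q=a-b; print(np.degrees(np.arctan2(q[1],q[0])))
for x in (242,248,258): print(x,[(y,int(g[y,x])) for y in range(8,72,1)])
print([(x,int(g[33,x])) for x in range(228,290)])
```

```text
mj [0.5874 0.1518 0.076 ]
mb [0.584  0.1647 0.076 ]
st [0.5955 0.1201 0.076 ]
sf [0.5955 0.1199 0.06  ]
sb [0.5989 0.107  0.076 ]
re [0.6035 0.0875 0.06  ]
widths 0.021005317077486558 0.020706967422004764 thick 0.013396640588212287 0.01355553049514934 gap 0.032682447902578834 rest length mj-re 0.06817397006011842
knob [0.5617819  0.25380316 0.116     ] [0.55824    0.25288248 0.116     ] len knob-rest ctr
dir 104.15073209719645
104.03692794937713
104.5513721036669
242 [(8, 166), (9, 173), (10, 188), (11, 193), (12, 190), (13, 195), (14, 198), (15, 198), (16, 198), (17, 198), (18, 201), (19, 210), (20, 230), (21, 247), (22, 254), (23, 254), (24, 254), (25, 254), (26, 254), (27, 254), (28, 254), (29, 254), (30, 254), (31, 254), (32, 254), (33, 254), (34, 254), (35, 254), (36, 253), (37, 251), (38, 251), (39, 251), (40, 250), (41, 251), (42, 251), (43, 250), (44, 249), (45, 247), (46, 242), (47, 230), (48, 200), (49, 152), (50, 115), (51, 104), (52, 99), (53, 95), (54, 98), (55, 122), (56, 149), (57, 159), (58, 160), (59, 159), (60, 160), (61, 160), (62, 159), (63, 160), (64, 159), (65, 
[... 1524 characters left out ...]
82), (232, 193), (233, 204), (234, 220), (235, 226), (236, 235), (237, 249), (238, 252), (239, 252), (240, 254), (241, 254), (242, 254), (243, 254), (244, 254), (245, 254), (246, 253), (247, 252), (248, 253), (249, 254), (250, 254), (251, 254), (252, 254), (253, 254), (254, 254), (255, 254), (256, 254), (257, 254), (258, 254), (259, 254), (260, 254), (261, 254), (262, 254), (263, 254), (264, 254), (265, 253), (266, 254), (267, 254), (268, 254), (269, 254), (270, 254), (271, 253), (272, 252), (273, 252), (274, 253), (275, 253), (276, 253), (277, 253), (278, 253), (279, 251), (280, 242), (281, 227), (282, 223), (283, 209), (284, 198), (285, 193), (286, 184), (287, 166), (288, 145), (289, 137)]
```

```bash
python3 -m handwheel '[[0,-4.78,-2.94,0,0],[0,-4.78,-2.94,0,0],[0,-4.78,-2.94,0.5,0],[0,-4.78,-2.94,1.2,0],[0,-4.78,-2.94,1.8,0],[0,-4.78,-2.94,2.2,0]]'
python3 -m handwheel '[[0,0,0,0,9.5],[0,0,0,0,9.5],[0,0,0,0,9.5],[0,0,0,0,9.5],[0,0,0,0,9.6],[0,0,0,0,9.6],[0,0,0,0,0],[0,0,0,0,0]]'
python3 - <<'E'
from h import *
c=calibration("wrist"); im=camera("wrist"); s=sense(); R=s["orientation"];print(s["eef_pos"],R[:,1],s["qpos"])
cv2.imwrite("pics/w2raw.png",im); np.save("w2.npy",c,allow_pickle=True)
hsv=cv2.cvtColor(im,40)
u,v=proj("wrist",(.4927,-.190,.02),c); print("pred",u,v)
# milky stone: bright, low saturation, within tray
m=((im[:,:,0]>im[:,:,2].astype(int)-5)&(im.max(2)>110)).astype(np.uint8)
x0,y0=int(u)-60,int(v)-60; M=np.zeros_like(m); M[max(y0,0):y0+120,x0:x0+120]=m[max(y0,0):y0+120,x0:x0+120]
cs,_=cv2.findContours(M,0,2)
for q in cs:
    if cv2.contourArea(q)<150: continue
    r=cv2.minAreaRect(q); print(r)
    b=cv2.boxPoints(r); w=np.array([onz("wrist",p,.020,c) for p in b]); print(w.round(4),np.linalg.norm(w[1]-w[0]),np.linalg.norm(w[2]-w[1]),w.mean(0))
    for i in (0,1): d=w[i+1]-w[i]; print(np.degrees(np.arctan2(d[1],d[0])), "in tool", R.T@(w.mean(0)-s["eef_pos"]))
    cv2.polylines(im,[b.astype(int)],True,(0,0,255),1)
cv2.imwrite("pics/w2.png",cv2.resize(im,(800,600),interpolation=cv2.INTER_CUBIC))
E
```

```text
time_s: 3.65
eef_pos: [0.4916, -0.1913, 0.1351]
orientation: [[-0.248, 0.969, 0.002], [0.969, 0.248, -0.001], [-0.001, 0.001, -1.0]]
contact_force: [0.8, -0.7, 0.5]
gripper_width: 0.0849
time_s: 4.65
eef_pos: [0.4927, -0.1892, 0.1349]
orientation: [[0.677, 0.736, 0.0], [0.736, -0.677, -0.0], [0.0, 0.0, -1.0]]
contact_force: [0.1, -0.2, -0.5]
gripper_width: 0.0852
[ 0.49277407 -0.18903544  0.13484734] [ 7.35973071e-01 -6.77010780e-01  2.05654828e-04] [-4.35701958e-01  3.52290608e-01  1.69000090e+00 -3.92777745e-06
  1.09908645e+00  3.07993258e-01]
pred 257.9716305478627 187.9479372277116
((261.0, 186.5), (29.0, 40.0), 90.0)
[[ 0.4915 -0.1691  0.02  ]
 [ 0.5176 -0.193   0.02  ]
 [ 0.4998 -0.2131  0.02  ]
 [ 0.4731 -0.1886  0.02  ]] 0.035403691156971936 0.026828053698146847 [ 0.49550109 -0.19097161  0.02      ]
-42.503368044164795 in tool [0.00041416 0.0032942  0.11484805]
-131.4338468085819 in tool [0.00041416 0.0032942  0.11484805]
```

View pics/w2.png

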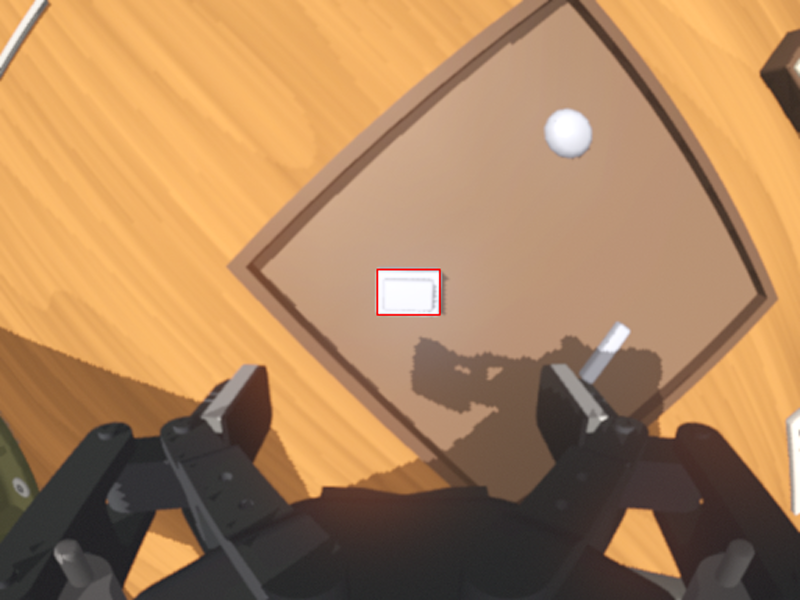

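The view shows the stone at (408,292), aligned with the tool axes. The wrist view gives it 35x27 mm and about 3 mm off along tool y. The button stone (568,133) and bar stone (605,352) are clear of the fingers. I'll descend partly closed.

```bash
python3 -m handwheel '[[0.3,0,0.2,3,0],[0.3,0,0,3,0],[0.3,0,0,3,0],[0.3,0,0,2,0],[0.3,0,0,0.9,0],[0.3,0,0,0.3,0],[0.3,0,0,0,0]]' 30
python3 - <<'E'
from h import *
s=sense();print(s["eef_pos"],s["contact_force"],s["gripper_width"])
E
```

```text
time_s: 5.58
eef_pos: [0.4948, -0.1903, 0.0132]
orientation: [[0.679, 0.735, 0.001], [0.735, -0.679, -0.0], [0.0, 0.001, -1.0]]
contact_force: [0.1, 0.1, 0.1]
gripper_width: 0.0597
[ 0.49478109 -0.19025873  0.01324506] [0.08167326 0.05887153 0.08034763] 0.05974524993644307
```

```bash
python3 -m handwheel '[[0.3,0,0,0.2,0],[0.8,0,0,0,0],[0.8,0,0,0,0],[0.8,0,0,0,0],[0.8,0,0,0,0],[0.8,0,0,0,0]]' 40
python3 -m handwheel '[[0.8,0,0,-0.5,0],[0.8,0,0,-1,0],[0.8,0,0,-2,0],[0.8,0,0,-4,0],[0.8,0,0,-4,0],[0.8,0,0,-4,0],[0.8,0,0,0,0],[0.8,0,0,0,0]]'
python3 - <<'E'
from h import *
s=sense();print(s["eef_pos"],s["contact_force"],s["gripper_width"],s["orientation"][:,1])
c=calibration("wrist"); im=camera("wrist"); np.save("w3.npy",c,allow_pickle=True); cv2.imwrite("pics/w3raw.png",im)
cv2.imwrite("pics/w3.png",cv2.resize(im[180:384,120:400],None,fx=2.8,fy=2.8,interpolation=cv2.INTER_CUBIC))
E
```

```text
time_s: 6.32
eef_pos: [0.4947, -0.1902, 0.0111]
orientation: [[0.679, 0.734, 0.001], [0.734, -0.679, -0.0], [0.0, 0.001, -1.0]]
contact_force: [-1.2, 0.6, 5.9]
gripper_width: 0.0347
time_s: 7.32
eef_pos: [0.4942, -0.19, 0.1654]
orientation: [[0.679, 0.734, -0.0], [0.734, -0.679, 0.0], [-0.0, -0.0, -1.0]]
contact_force: [-0.3, -0.1, -0.4]
gripper_width: 0.0352
[ 0.49419357 -0.1899631   0.16537595] [-0.27594175 -0.05652095 -0.39168052] 0.03522673687737445 [ 7.34245743e-01 -6.78883625e-01 -4.61115746e-04]
```

View pics/w3.png

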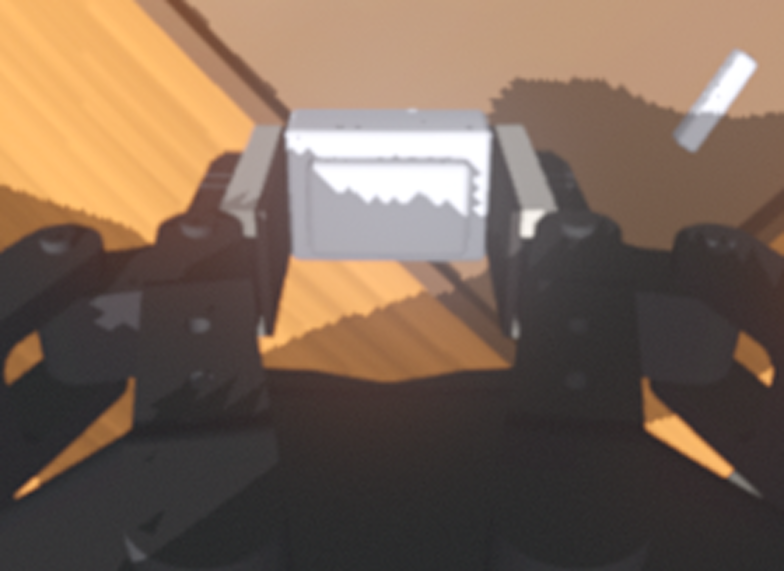

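The stone sits square between the pads, crop (285–490, 110–258), opening 35.2 mm. Next I work out its centre in the tool frame and the move to the vise.

Run:
```python
from h import *
c=np.load("w3.npy",allow_pickle=True).item(); s=sense(); R=s["orientation"]; e=s["eef_pos"]
f=lambda x,y,dz:R.T@(onz("wrist",(x/2.8+120,y/2.8+180),e[2]+dz,c)-e)
for q in [(387,128,.011),(387,259,.011),(387,110,-.002),(287,190,.011),(489,190,.011)]: print(q,f(*q))
T=np.array([.5915,.136,.13]); 
a=np.radians(14.3); x=np.array([-np.sin(a),np.cos(a),0]); y=np.array([np.cos(a),np.sin(a),0])
d=T-e; print("after turn: ",x@d,y@d, "turn",-(14.3-np.degrees(np.arctan2(R[1,1],R[0,1]))))
```

```text
(387, 128, 0.011) [ 0.01318585  0.00099986 -0.01100759]
(387, 259, 0.011) [-0.01279622  0.00102406 -0.01099552]
(387, 110, -0.002) [0.01161292 0.00100209 0.00199316]
(287, 190, 0.011) [ 0.0012106  -0.0166591  -0.01097668]
(489, 190, 0.011) [ 0.00126229  0.01903171 -0.0110279 ]
after turn:  0.29172503729723737 0.1749325370241549 turn -57.05624242514004
```

```bash
python3 -m handwheel '[[0.8,0,0,0,-9.5],[0.8,0,0,0,-9.5],[0.8,0,0,0,-9.5],[0.8,0,0,0,-9.5],[0.8,0,0,0,-9.5],[0.8,0,0,0,-9.55]]'
python3 -m handwheel '[[0.8,4.86,2.92,0,0],[0.8,4.86,2.92,0,0],[0.8,4.86,2.92,0,0],[0.8,4.86,2.92,0.5,0],[0.8,4.86,2.92,2,0],[0.8,4.86,2.92,2,0],[0.8,0,0,0,0],[0.8,0,0,0,0]]'
python3 - <<'E'
from h import *
s=sense();print(s["eef_pos"],s["contact_force"],s["gripper_width"],s["orientation"][:,1])
c=calibration("wrist"); im=camera("wrist"); np.save("w4.npy",c,allow_pickle=True); cv2.imwrite("pics/w4raw.png",im)
cv2.imwrite("pics/w4.png",cv2.resize(im[90:290,160:360],None,fx=3,fy=3,interpolation=cv2.INTER_CUBIC))
E
```

```text
time_s: 8.12
eef_pos: [0.4941, -0.1899, 0.1645]
orientation: [[-0.252, 0.968, -0.002], [0.968, 0.252, 0.001], [0.001, -0.002, -1.0]]
contact_force: [-0.5, -1.1, -0.6]
gripper_width: 0.035
time_s: 9.12
eef_pos: [0.5918, 0.1355, 0.1197]
orientation: [[-0.247, 0.969, -0.002], [0.969, 0.247, -0.0], [-0.0, -0.002, -1.0]]
contact_force: [-0.3, -0.1, -0.7]
gripper_width: 0.0343
[0.5918392  0.13545854 0.11974003] [-0.29273762 -0.08265238 -0.73498752] 0.03434137377775572 [ 0.96894385  0.24727418 -0.00181452]
```

View pics/w4.png

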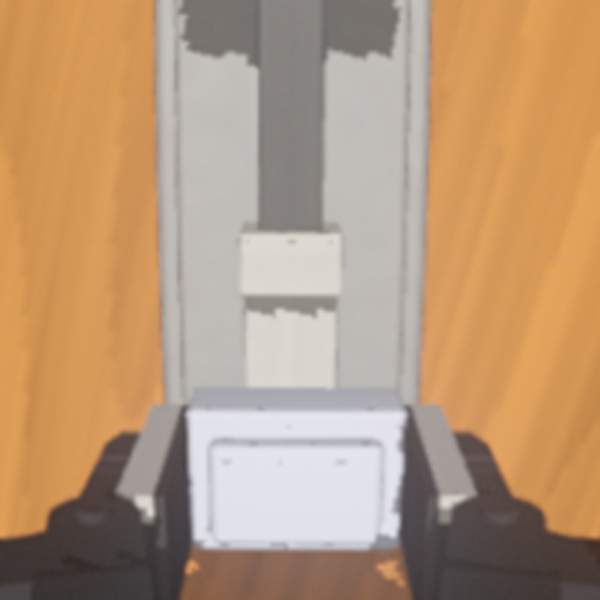

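The jaw top spans crop rows 232–295 and the stone's far top edge is at row 408, both centred at about column 291–297. I'll compute the offset between the jaw edge and the stone.

Run:
```python
from h import *
c=np.load("w4.npy",allow_pickle=True).item(); s=sense(); R=s["orientation"]; e=s["eef_pos"]
f=lambda x,y,z:R.T@(onz("wrist",(x/3+160,y/3+90),z,c)-e)
for n,q in dict(jb=(291,233,.076),jf=(291,295,.076),jl=(240,265,.076),jr=(341,265,.076),stoneF=(297,408,e[2]+.011),stoneN=(297,548,e[2]+.011),sb=(297,388,e[2]-.002),sl=(187,450,e[2]+.011),sr=(405,450,e[2]+.011)).items(): print(n,f(*q).round(4))
for n,p in dict(st=(.5955,.1201,.076),mj=(.5874,.1518,.076)).items(): print(n,R.T@(np.array(p)-e))
```

```text
jb [0.0308 0.     0.0444]
jf [0.0171 0.     0.0444]
jl [ 0.0238 -0.0109  0.0444]
jr [0.0238 0.0107 0.0444]
stoneF [ 0.013   0.0013 -0.011 ]
stoneN [-0.0127  0.0014 -0.011 ]
sb [0.0116 0.0013 0.002 ]
sl [ 0.0055 -0.0165 -0.011 ]
sr [ 0.0057  0.0188 -0.011 ]
st [-0.01521064 -0.00028382  0.0443749 ]
mj [ 0.01750783 -0.00032707  0.04437241]
```

```bash
python3 -m handwheel '[[0.8,0.08,-0.12,1.5,0],[0.8,0,0,1.5,0],[0.8,0,0,1.3,0],[0.8,0,0,0.8,0],[0.8,0,0,0.4,0],[0.8,0,0,0,0]]'
python3 -m handwheel '[[0.8,0,0,0.1,0],[0.8,0,0,0,0]]'
```

```text
time_s: 9.93
eef_pos: [0.5909, 0.1362, 0.0656]
orientation: [[-0.247, 0.969, -0.0], [0.969, 0.247, -0.0], [0.0, -0.0, -1.0]]
contact_force: [0.8, -0.4, -0.6]
gripper_width: 0.0347
time_s: 10.18
eef_pos: [0.591, 0.1362, 0.0649]
orientation: [[-0.247, 0.969, 0.0], [0.969, 0.247, 0.0], [-0.0, 0.0, -1.0]]
contact_force: [0.3, 0.2, -0.3]
gripper_width: 0.0351
```

```bash
python3 -m handwheel '[[0.8,0,0,0.1,0],[0.8,0,0,0,0]]'
python3 -m handwheel '[[0.8,0,0,0.1,0],[0.8,0,0,0,0]]'
python3 -m handwheel '[[0.8,0,0,0.05,0],[0.8,0,0,0,0]]'
```

```text
time_s: 10.42
eef_pos: [0.5909, 0.1362, 0.0637]
orientation: [[-0.247, 0.969, -0.0], [0.969, 0.247, 0.0], [0.0, -0.0, -1.0]]
contact_force: [-0.6, -0.2, -1.4]
gripper_width: 0.0351
time_s: 10.68
eef_pos: [0.5909, 0.1362, 0.0626]
orientation: [[-0.247, 0.969, -0.0], [0.969, 0.247, -0.0], [0.0, -0.0, -1.0]]
contact_force: [0.0, 0.1, -0.9]
gripper_width: 0.0346
time_s: 10.92
eef_pos: [0.5909, 0.1362, 0.0622]
orientation: [[-0.247, 0.969, 0.0], [0.969, 0.247, 0.0], [0.0, 0.0, -1.0]]
contact_force: [-0.4, 0.3, -0.1]
gripper_width: 0.0346
```

```bash
python3 -m handwheel '[[0.8,0,0,0.05,0],[0.8,0,0,0,0]]'
python3 -m handwheel '[[0.8,0,0,0.05,0],[0.8,0,0,0,0]]'
```

```text
time_s: 11.18
eef_pos: [0.5909, 0.1362, 0.0622]
orientation: [[-0.247, 0.969, 0.0], [0.969, 0.247, 0.0], [-0.0, 0.0, -1.0]]
contact_force: [-2.9, -0.3, 3.6]
gripper_width: 0.0349
time_s: 11.42
eef_pos: [0.591, 0.1362, 0.0621]
orientation: [[-0.247, 0.969, 0.0], [0.969, 0.247, 0.0], [-0.0, 0.0, -1.0]]
contact_force: [-5.4, -0.7, 10.5]
gripper_width: 0.035
```

Contact is at TCP z=62 mm, as predicted. I'll release and rise.

```bash
python3 -m handwheel '[[0.7,0,0,-0.05,0],[0.5,0,0,0,0],[0.3,0,0,0,0],[0.2,0,0,0,0],[0.2,0,0,-1,0],[0.2,0,0,-2.5,0],[0.2,0,0,-3.5,0],[0.2,0,0,-3,0]]'
python3 -m handwheel '[[0,0,0,0,0],[0,0,0,0,0]]'
python3 - <<'E'
from h import *
s=sense();print(s["eef_pos"],s["contact_force"],s["gripper_width"],s["orientation"][:,1],s["qpos"])
c=calibration("wrist"); im=camera("wrist"); np.save("w5.npy",c,allow_pickle=True); cv2.imwrite("pics/w5raw.png",im)
cv2.imwrite("pics/w5.png",cv2.resize(im[0:250,170:350],None,fx=2.4,fy=2.4,interpolation=cv2.INTER_CUBIC))
E
```

```text
time_s: 12.42
eef_pos: [0.591, 0.1362, 0.1638]
orientation: [[-0.247, 0.969, 0.001], [0.969, 0.247, 0.0], [-0.0, 0.001, -1.0]]
contact_force: [0.3, -0.4, 0.6]
gripper_width: 0.0682
time_s: 12.68
eef_pos: [0.5907, 0.1362, 0.1614]
orientation: [[-0.247, 0.969, -0.0], [0.969, 0.247, -0.0], [0.0, -0.0, -1.0]]
contact_force: [0.3, -0.4, -0.1]
gripper_width: 0.0855
[0.59066821 0.13616709 0.16140683] [ 0.26095427 -0.38444572 -0.05886849] 0.08547760340265009 [ 9.69037060e-01  2.46914892e-01 -4.62109712e-04] [ 1.66155321e-01  4.85659385e-01  1.43089530e+00  3.36118353e-07
  1.22550172e+00 -8.33400845e-02]
```

View pics/w5.png

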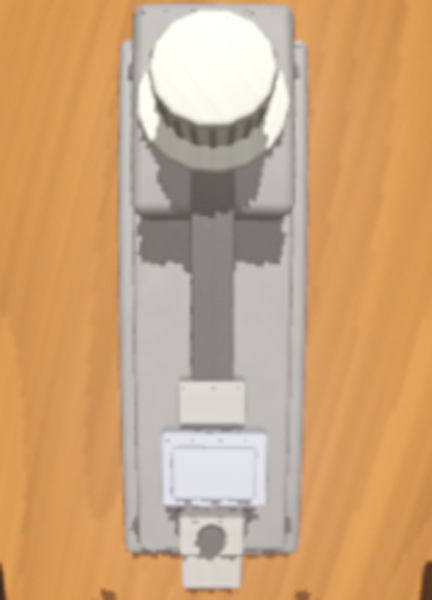

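Good: the stone lies flat and square between the jaws (crop (163–267, 432–508)), with a gap to each jaw. The knob top is centred at about (213,67). Next I work out the move to the knob.

Run:
```python
from h import *
c=np.load("w5.npy",allow_pickle=True).item(); s=sense(); R=s["orientation"]; e=s["eef_pos"]
P=lambda x,y,z:onz("wrist",(x/2.4+170,y/2.4),z,c)
k=(P(151,67,.116)+P(276,67,.116)+P(213.5,10,.116)+P(213.5,124,.116))/4
print("knob",k,"dia",np.linalg.norm(P(151,67,.116)-P(276,67,.116)),np.linalg.norm(P(213.5,10,.116)-P(213.5,124,.116)),"tool delta",R.T@(k-e))
for n,q in dict(jawf=(212,425,.076),stF=(214,433,.073),stN=(214,507,.073),stopf=(211,518,.076)).items(): print(n,R.T@(P(*q)-e))
```

```text
knob [0.56215963 0.25333166 0.116     ] dia 0.03276192362214317 0.03276202536319389 tool delta [0.12057485 0.00146637 0.04498893]
jawf [0.0149046  0.00119135 0.08497958]
stF [0.01152576 0.00186059 0.08797847]
stN [-0.01444029  0.00190746  0.08797603]
stopf [-0.01736549  0.0008857   0.08497698]
```

```bash
python3 -m handwheel '[[0,4,0.04,0,0],[0,4,0.04,0,0],[0,4.15,0.04,0,0],[0,0,0,0,0],[0,0,0,0,0]]'
python3 - <<'E'
from h import *
s=sense();R=s["orientation"]; e=s["eef_pos"];print(e,s["qpos"])
c=calibration("wrist"); im=camera("wrist"); cv2.imwrite("pics/w6raw.png",im)
u,v=proj("wrist",(.5618,.2538,.116),c); print("pred",u,v)
g=cv2.cvtColor(im,6); m=(g>238).astype(np.uint8); m[:, :int(u)-50]=0; m[:,int(u)+50:]=0; m[int(v)+50:]=0;m[:max(0,int(v)-50)]=0
cs,_=cv2.findContours(m,0,2)
for q in cs:
    if cv2.contourArea(q)>300:
        el=cv2.fitEllipse(q); k=onz("wrist",el[0],.116,c); print(el,cv2.boundingRect(q),k,R.T@(k-e))
print([(x,int(g[int(v),x])) for x in range(int(u)-45,int(u)+46,1)])
print([(y,int(g[y,int(u)])) for y in range(int(v)-45,int(v)+46,1)])
E
```

```text
time_s: 13.35
eef_pos: [0.562, 0.2537, 0.161]
orientation: [[-0.247, 0.969, -0.001], [0.969, 0.247, -0.001], [-0.0, -0.001, -1.0]]
contact_force: [-0.2, -0.6, -1.2]
gripper_width: 0.0854
[0.56199207 0.25369503 0.16095872] [ 3.64709066e-01  5.08966409e-01  1.39713042e+00 -1.77446842e-04
  1.23675132e+00  1.15232878e-01]
pred 256.60724586239076 211.69264389601892
[(211, 165), (212, 165), (213, 162), (214, 161), (215, 161), (216, 162), (217, 163), (218, 164), (219, 161), (220, 154), (221, 166), (222, 179), (223, 186), (224, 182), (225, 156), (226, 155), (227, 166), (228, 174), (229, 181), (230, 179), (231, 177), (232, 205), (233, 224), (234, 228), (235, 228), (236, 228), (237, 229), (238, 230), (239, 230), (240, 229), (241, 229), (242, 228), (243, 227), (244, 225), (245, 227), (246, 228), (247, 229), (248, 229), (249, 229), (250, 229), (251, 228), (252, 227), (253, 227), (254, 227), (255, 227), (256, 227), (257, 227), (258, 227), (259, 227), (260, 226), (261, 227), (262, 227), (263, 225), (264, 226), (265, 227), (266, 229), (267, 229), (268, 228), (269, 227), (270, 226), (271, 225), (27
[... 747 characters left out ...]
 229), (199, 229), (200, 227), (201, 227), (202, 227), (203, 228), (204, 228), (205, 227), (206, 227), (207, 227), (208, 227), (209, 227), (210, 227), (211, 227), (212, 227), (213, 226), (214, 226), (215, 226), (216, 227), (217, 228), (218, 228), (219, 228), (220, 228), (221, 228), (222, 228), (223, 228), (224, 228), (225, 227), (226, 225), (227, 224), (228, 224), (229, 225), (230, 227), (231, 227), (232, 227), (233, 220), (234, 186), (235, 126), (236, 96), (237, 99), (238, 112), (239, 128), (240, 132), (241, 131), (242, 130), (243, 130), (244, 131), (245, 130), (246, 130), (247, 130), (248, 129), (249, 128), (250, 129), (251, 128), (252, 128), (253, 128), (254, 127), (255, 127), (256, 127)]
```

```bash
python3 -m handwheel '[[0.2,0.05,0,0,-10.3],[0.2,0,0,0,-10.3],[0.2,0,0,0,-10.3],[0.2,0,0,0,-10.3],[0.2,0,0,0,-10.3],[0.2,0,0,0,-10.3],[0.2,0,0,0,-10.3]]' 60
python3 -m handwheel '[[0.2,0,0,0,-10.3],[0.2,0,0,0,-10.3],[0.2,0,0,0,-10.3],[0.2,0,0,0,-10.3],[0.2,0,0,0,-10.3],[0.2,0,0,0,-10.3],[0.2,0,0,0,-10.3],[0.2,0,0,0,0]]'
python3 -m handwheel '[[0.2,0,0,2,0],[0.2,0,0,2,0],[0.2,0,0,2,0],[0.2,0,0,1.2,0],[0.2,0,0,0.3,0],[0.2,0,0,0,0],[0.2,0,0,0,0]]'
python3 -c "
from h import *
s=sense();print(s['qpos'],s['eef_pos'])"
```

```text
time_s: 14.28
eef_pos: [0.5624, 0.2534, 0.1615]
orientation: [[-0.998, 0.059, -0.0], [0.059, 0.998, -0.0], [0.0, -0.0, -1.0]]
contact_force: [0.2, 0.2, -0.6]
gripper_width: 0.0684
time_s: 15.28
eef_pos: [0.5623, 0.2537, 0.1615]
orientation: [[-0.369, -0.929, -0.0], [-0.929, 0.369, -0.0], [0.0, 0.0, -1.0]]
contact_force: [0.2, -0.9, 0.2]
gripper_width: 0.0685
time_s: 16.15
eef_pos: [0.5623, 0.2548, 0.0874]
orientation: [[-0.367, -0.93, 0.001], [-0.93, 0.367, 0.0], [-0.001, -0.001, -1.0]]
contact_force: [0.1, 0.2, 0.2]
gripper_width: 0.0682
[ 3.66171830e-01  5.91921921e-01  1.45384238e+00 -2.85637940e-05
  1.09472060e+00 -2.39958394e+00] [0.56226318 0.25480062 0.08741206]
```

```bash
python3 -m handwheel '[[0.5,0,0,0.1,0],[0.8,0,0,0,0],[0.8,0,0,0,0],[0.8,0,0,0,0],[0.8,0,0,0,0]]' 60
python3 -c "
from h import *
s=sense();print(s['contact_force'],s['ft_torque'],s['gripper_width'])"
python3 -m handwheel '[[0.8,0,0,0,5],[0.8,0,0,0,8],[0.8,0,0,0,8],[0.8,0,0,0,8]]'
python3 -c "
from h import *
s=sense();print(s['contact_force'],s['ft_torque'],s['gripper_width'],s['qpos'][5])"
```

```text
time_s: 16.77
eef_pos: [0.5615, 0.255, 0.0862]
orientation: [[-0.366, -0.93, -0.001], [-0.93, 0.366, 0.0], [0.0, 0.001, -1.0]]
contact_force: [-6.8, 0.1, 6.6]
gripper_width: 0.0324
[-6.77366465  0.12072095  6.61124287] [ 0.03167647  1.06080219 -0.11338265] 0.03243929646229302
time_s: 17.27
eef_pos: [0.5619, 0.2546, 0.0862]
orientation: [[-0.774, -0.633, 0.0], [-0.633, 0.774, -0.0], [0.0, -0.0, -1.0]]
contact_force: [-2.4, -2.8, 4.6]
gripper_width: 0.0327
[-2.39789266 -2.81578462  4.56933238] [-0.56528173  0.33015296  0.19159065] 0.032650233012913005 -1.8893770836487414
```

```bash
T() { python3 -c "
from h import *
s=sense();e=s['contact_force'];print('>>',s['contact_force'].round(1),s['ft_torque'].round(3),s['gripper_width'].round(4),s['qpos'][5].round(3))"; }
python3 -m handwheel '[[0.8,0,0,0,8],[0.8,0,0,0,8],[0.8,0,0,0,8],[0.8,0,0,0,8]]' >/dev/null; T
python3 -m handwheel '[[0.8,0,0,0,8],[0.8,0,0,0,8],[0.8,0,0,0,8]]'>/dev/null; T
python3 -m handwheel '[[0.8,0,0,0,5],[0.8,0,0,0,5]]'>/dev/null; T
python3 -m handwheel '[[0.8,0,0,0,5],[0.8,0,0,0,5]]'>/dev/null; T
python3 - <<'E'
from h import *
im=camera("top"); cv2.imwrite("pics/t1.png",im); w=camera("wrist"); cv2.imwrite("pics/w7raw.png",w); s=camera("scene"); cv2.imwrite("pics/s1.png",s)
R=lambda a,k:cv2.resize(a,None,fx=k,fy=k,interpolation=cv2.INTER_CUBIC)
a=R(im[170:240,110:230],3.3); b=R(s[210:300,255:375],3.3); h=max(a.shape[0],b.shape[0])
o=np.zeros((h+300,800,3),np.uint8); o[:a.shape[0],:a.shape[1]]=a; o[:b.shape[0],400:400+b.shape[1]]=b[:,:400]; ww=R(w,300/384); o[h:h+300,:ww.shape[1]]=ww[:300]
cv2.imwrite("pics/m1.png",o)
E
```

```text
Traceback (most recent call last):
AttributeError: 'float' object has no attribute 'round'
Traceback (most recent call last):
AttributeError: 'float' object has no attribute 'round'
Traceback (most recent call last):
AttributeError: 'float' object has no attribute 'round'
Traceback (most recent call last):
AttributeError: 'float' object has no attribute 'round'
```

View pics/m1.png

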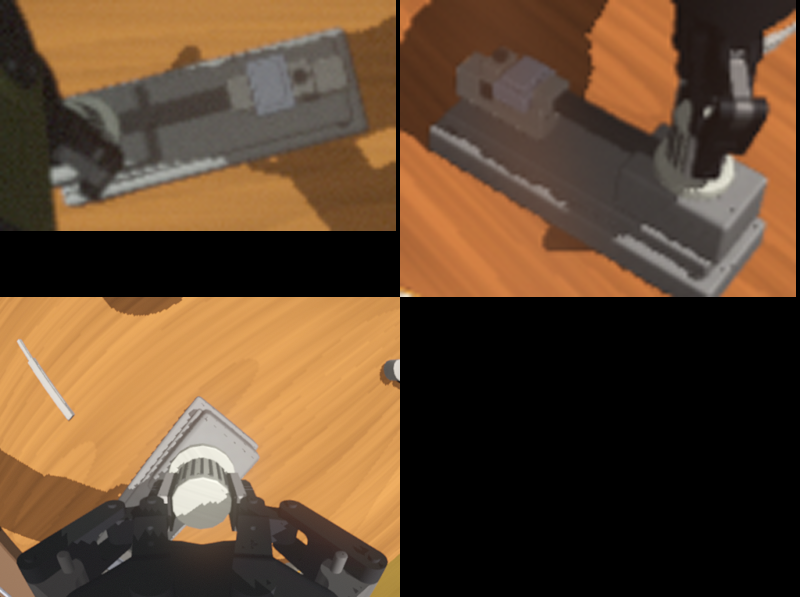

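The montage shows that after 105° of turning the moving jaw (top crop (240,92)) is up against the stone (270,85) and the stone is almost at the stop jaw (302,77). Fingers are on the knob, clear of the sleeve. I continue in small steps, reading the torque each time.

```bash
cat > t.py <<'E'
from plant import sense
s=sense();print('>>',round(s['time_s'],2),[round(float(x),1) for x in s['contact_force']],'Mz',round(float(s['ft_torque'][2]),3),'j6',round(float(s['joint_efforts'][5]),3),round(float(s['gripper_width']),4),'q6',round(float(s['qpos'][5]),3))
E
python3 t.py
python3 -m handwheel '[[0.8,0,0,0,4]]'>/dev/null; python3 t.py
python3 -m handwheel '[[0.8,0,0,0,4]]'>/dev/null; python3 t.py
python3 -m handwheel '[[0.8,0,0,0,4]]'>/dev/null; python3 t.py
python3 -m handwheel '[[0.8,0,0,0,4]]'>/dev/null; python3 t.py
python3 -m handwheel '[[0.8,0,0,0,4]]'>/dev/null; python3 t.py
```

```text
>> 18.8 [-3.9, -12.6, 8.7] Mz -0.161 j6 0.285 0.0322 q6 -0.567
>> 18.93 [-6.4, -13.6, 9.4] Mz 0.166 j6 -1.583 0.0325 q6 -0.496
>> 19.05 [-5.9, -14.5, 9.4] Mz 0.176 j6 -1.02 0.0325 q6 -0.426
>> 19.18 [-6.8, -13.3, 9.8] Mz 0.199 j6 -0.999 0.0325 q6 -0.356
>> 19.3 [-6.6, -15.1, 10.1] Mz 0.19 j6 -0.978 0.0326 q6 -0.286
>> 19.43 [-8.5, -14.7, 9.4] Mz 0.257 j6 -0.919 0.0324 q6 -0.216
```

```bash
for i in 1; do
python3 -m handwheel '[[0.8,0,0,0,4]]'>/dev/null; python3 t.py
python3 -m handwheel '[[0.8,0,0,0,4]]'>/dev/null; python3 t.py
python3 -m handwheel '[[0.8,0,0,0,4]]'>/dev/null; python3 t.py
python3 -m handwheel '[[0.8,0,0,0,4]]'>/dev/null; python3 t.py
python3 -m handwheel '[[0.8,0,0,0,4]]'>/dev/null; python3 t.py
python3 -m handwheel '[[0.8,0,0,0,4]]'>/dev/null; python3 t.py
done
python3 - <<'E'
from h import *
im=camera("top"); cv2.imwrite("pics/t2.png",im); s=camera("scene"); cv2.imwrite("pics/s2.png",s)
a=cv2.imread("pics/t1.png").astype(int); d=np.abs(im.astype(int)-a).sum(2)[180:215,170:220]
print("diff t1 vs t2 at stone",d.max(),(d>40).sum())
E
```

```text
>> 19.55 [-8.3, -15.9, 10.6] Mz 0.282 j6 -0.901 0.0321 q6 -0.146
>> 19.68 [-10.1, -15.5, 11.6] Mz 0.312 j6 -0.888 0.0322 q6 -0.077
>> 19.8 [-11.0, -15.9, 12.0] Mz 0.222 j6 -0.897 0.0326 q6 -0.007
>> 19.93 [-10.1, -16.0, 12.9] Mz 0.225 j6 -0.927 0.0324 q6 0.063
>> 20.05 [-12.6, -15.2, 11.8] Mz 0.245 j6 -0.959 0.0325 q6 0.133
>> 20.18 [-12.8, -16.1, 12.6] Mz 0.237 j6 -0.972 0.0324 q6 0.203
diff t1 vs t2 at stone 185 153
```

```bash
cat > st.py <<'E'
from h import *
def stone(f,cam="top"):
    im=cv2.imread(f).astype(float)
    x,y,w,h=(178,183,40,25) if cam=="top" else (258,222,60,45)
    p=im[y:y+h,x:x+w]; b=p[:,:,0]/(p[:,:,2]+1)
    wt=np.clip(b-1.06,0,.08); m=wt>0
    ys,xs=np.mgrid[y:y+h,x:x+w]
    return np.array([(xs*wt).sum()/wt.sum(),(ys*wt).sum()/wt.sum(),m.sum()])
if __name__=="__main__":
    import sys
    for n in sys.argv[1:]:
        u=stone(f"pics/t{n}.png"); print(n,"top",u.round(2),onz("top",u[:2],.074).round(4),"scene",stone(f"pics/s{n}.png","scene").round(2))
E
python3 st.py 1 2
python3 -m handwheel '[[0.8,0,0,0,4]]'>/dev/null; python3 t.py
python3 -m handwheel '[[0.8,0,0,0,4]]'>/dev/null; python3 t.py
python3 - <<'E'
from h import *
cv2.imwrite("pics/t3.png",camera("top")); cv2.imwrite("pics/s3.png",camera("scene"))
E
python3 st.py 3
```

```text
1 top [nan nan  0.] [nan nan nan] scene [nan nan  0.]
2 top [nan nan  0.] [nan nan nan] scene [nan nan  0.]
>> 20.4 [-12.4, -15.1, 13.9] Mz 0.249 j6 -1.512 0.0325 q6 0.271
>> 20.52 [-14.2, -16.0, 14.3] Mz 0.325 j6 -0.945 0.0328 q6 0.342
3 top [nan nan  0.] [nan nan nan] scene [nan nan  0.]st.py:8: RuntimeWarning: invalid value encountered in scalar divide
  return np.array([(xs*wt).sum()/wt.sum(),(ys*wt).sum()/wt.sum(),m.sum()])
st.py:8: RuntimeWarning: invalid value encountered in scalar divide
  return np.array([(xs*wt).sum()/wt.sum(),(ys*wt).sum()/wt.sum(),m.sum()])
```

Run:
```python
from h import *
A={}
for n in (1,2,3):
    for cam,(x,y,w,h) in dict(t=(178,180,42,30),s=(258,218,60,45)).items():
        p=cv2.imread(f"pics/{cam}{n}.png").astype(float)[y:y+h,x:x+w]; b=p[:,:,0]/(p[:,:,2]+1)
        if cam=="t" and n==2: print(b[::2,::2].round(2).tolist()[6:10])
        th=np.percentile(b,88); m=(b>np.median(np.sort(b.ravel())[-60:])-.08).astype(np.uint8)
        k,l,stt,cen=cv2.connectedComponentsWithStats(m); i=1+stt[1:,4].argmax(); sel=l==i; ys,xs=np.nonzero(sel); wt=b[sel]-b[sel].min()+.01
        c=[(xs*wt).sum()/wt.sum()+x,(ys*wt).sum()/wt.sum()+y]
        g=cv2.cvtColor(p.astype(np.uint8),6).astype(np.float32); A[cam,n]=cv2.GaussianBlur(g,(0,0),.7)
        print(n,cam,np.round(c,2),stt[i].tolist())
for cam in "ts":
    for a,b in ((1,2),(2,3)): print(cam,a,b,cv2.phaseCorrelate(cv2.Laplacian(A[cam,a],5),cv2.Laplacian(A[cam,b],5)), np.abs(A[cam,a]-A[cam,b]).max())
p1=onz("top",(198,195),.074);print("mm/px",np.linalg.norm(onz("top",(199,195),.074)-p1))
```

```text
1 t [191.46 195.44] [7, 6, 15, 19, 198]
1 s [292.66 234.42] [25, 10, 19, 16, 148]
[[0.89, 0.89, 0.88, 0.9, 1.02, 1.06, 1.03, 1.02, 1.06, 1.01, 0.87, 0.78, 0.77, 0.8, 0.9, 0.89, 0.88, 0.91, 0.88, 0.82, 0.41], [0.88, 0.91, 0.9, 0.89, 1.03, 1.05, 1.03, 1.02, 1.04, 1.02, 0.92, 0.78, 0.84, 0.87, 0.89, 0.9, 0.89, 0.9, 0.89, 0.84, 0.53], [0.86, 0.91, 0.89, 0.89, 0.94, 1.03, 1.02, 1.03, 1.02, 1.02, 0.97, 0.9, 0.9, 0.9, 0.88, 0.89, 0.88, 0.89, 0.85, 0.82, 0.66], [0.8, 0.88, 0.88, 0.9, 0.94, 1.03, 1.04, 1.04, 1.03, 1.02, 1.01, 0.88, 0.84, 0.81, 0.78, 0.82, 0.83, 0.86, 0.86, 0.89, 0.79]]
2 t [191.71 195.31] [7, 6, 15, 19, 200]
2 s [292.09 234.18] [25, 10, 18, 15, 151]
3 t [191.77 195.38] [7, 7, 15, 18, 199]
3 s [292.15 234.21] [25, 10, 18, 15, 151]
t 1 2 ((0.7955197404860712, 0.02819929289537093), 0.9170139157330548) 56.933235
t 2 3 ((0.46386112294408477, 0.07940571060455426), 0.844346757111726) 53.932106
s 1 2 ((0.02305528281814162, 0.27650227380190984), 1.006689007723773) 28.237495
s 2 3 ((0.05921135013111467, 0.5652178017113201), 0.9335442997349633) 17.967903
mm/px 0.0021506024972524425
```

The stone stopped moving between the last pictures, so it is clamped, from about q6≈-0.15. Mz peaked at q6≈-0.08, so I expect the next peaks about 0.52 later each. I continue while watching the torque.

```bash
python3 -m handwheel '[[0.8,0,0,0,4]]'>/dev/null; python3 t.py
python3 -m handwheel '[[0.8,0,0,0,4]]'>/dev/null; python3 t.py
python3 -m handwheel '[[0.8,0,0,0,4]]'>/dev/null; python3 t.py
python3 -m handwheel '[[0.8,0,0,0,4]]'>/dev/null; python3 t.py
python3 -m handwheel '[[0.8,0,0,0,4]]'>/dev/null; python3 t.py
python3 -m handwheel '[[0.8,0,0,0,4]]'>/dev/null; python3 t.py
python3 -m handwheel '[[0.8,0,0,0,4]]'>/dev/null; python3 t.py
python3 -m handwheel '[[0.8,0,0,0,4]]'>/dev/null; python3 t.py
```

```text
>> 20.75 [-14.0, -15.4, 13.7] Mz 0.314 j6 -1.451 0.032 q6 0.411
>> 20.88 [-14.6, -15.6, 14.0] Mz 0.264 j6 -0.914 0.0328 q6 0.482
>> 21.0 [-14.5, -15.6, 15.0] Mz 0.219 j6 -0.917 0.0323 q6 0.552
>> 21.12 [-15.9, -16.4, 15.1] Mz 0.151 j6 -0.951 0.0326 q6 0.622
>> 21.25 [-16.4, -15.6, 15.0] Mz 0.194 j6 -0.976 0.0325 q6 0.691
>> 21.38 [-17.0, -14.8, 15.0] Mz 0.174 j6 -0.975 0.0323 q6 0.761
>> 21.5 [-18.7, -14.7, 15.4] Mz 0.173 j6 -0.949 0.0324 q6 0.831
>> 21.62 [-18.0, -14.1, 15.6] Mz 0.282 j6 -0.918 0.0322 q6 0.901
```

j6 and Mz rise and fall with a 0.52 period, with peaks at q6≈-0.06, 0.46 and about 0.98. The slip so far is about 1.0–1.2 rad. I'll turn about 16° more, to slip 1.25–1.5 (two clicks surely, fewer than four), then let go.

```bash
python3 -m handwheel '[[0.8,0,0,0,4]]'>/dev/null; python3 t.py
python3 -m handwheel '[[0.8,0,0,0,4]]'>/dev/null; python3 t.py
python3 -m handwheel '[[0.8,0,0,0,4]]'>/dev/null; python3 t.py
python3 -m handwheel '[[0.8,0,0,0,4]]'>/dev/null; python3 t.py
python3 -m handwheel '[[0.6,0,0,0,0],[0.4,0,0,0,0],[0.2,0,0,0,0],[0.1,0,0,0,0],[0,0,0,-0.5,0],[0,0,0,-2,0],[0,0,0,-4,0],[0,0,0,-5,0]]'
python3 -m handwheel '[[0,0,0,-5,0],[0,-6,0,0,0],[0,-6,0,0,0],[0,-6,0,0,0],[0,0,0,0,0],[0,0,0,0,0]]'; python3 t.py
python3 - <<'E'
from h import *
im=camera("top"); s=camera("scene"); w=camera("wrist"); cv2.imwrite("pics/t9.png",im); cv2.imwrite("pics/s9.png",s); cv2.imwrite("pics/w9.png",w)
R=lambda a,k:cv2.resize(a,None,fx=k,fy=k,interpolation=cv2.INTER_CUBIC)
o=np.zeros((600,800,3),np.uint8)
a=R(im[170:240,110:230],3.3); b=R(s[210:300,255:375],3.3)
o[:231,:396]=a; o[:297,400:796]=b; o[300:600,:400]=R(w,300/384)[:300,:400]; o[300:600,400:]=R(im,300/384)[:300,:400]
cv2.imwrite("pics/m9.png",o)
E
```

```text
>> 21.75 [-17.8, -14.9, 15.5] Mz 0.317 j6 -0.901 0.0327 q6 0.971
>> 21.88 [-17.9, -13.1, 15.6] Mz 0.201 j6 -0.911 0.0326 q6 1.04
>> 22.0 [-19.7, -13.7, 16.7] Mz 0.172 j6 -0.943 0.0324 q6 1.11
>> 22.12 [-21.1, -13.2, 15.9] Mz 0.216 j6 -0.976 0.0323 q6 1.18
time_s: 23.12
eef_pos: [0.5617, 0.2546, 0.2029]
orientation: [[0.725, 0.688, -0.0], [0.688, -0.725, -0.0], [-0.0, -0.0, -1.0]]
contact_force: [0.6, 0.0, -0.0]
gripper_width: 0.0856
time_s: 23.88
eef_pos: [0.432, 0.1311, 0.2521]
orientation: [[0.726, 0.688, 0.003], [0.688, -0.726, 0.001], [0.002, 0.001, -1.0]]
contact_force: [-0.4, 0.5, 0.5]
gripper_width: 0.0855
>> 23.88 [-0.4, 0.5, 0.5] Mz -0.015 j6 -0.04 0.0855 q6 1.025
```

View pics/m9.png

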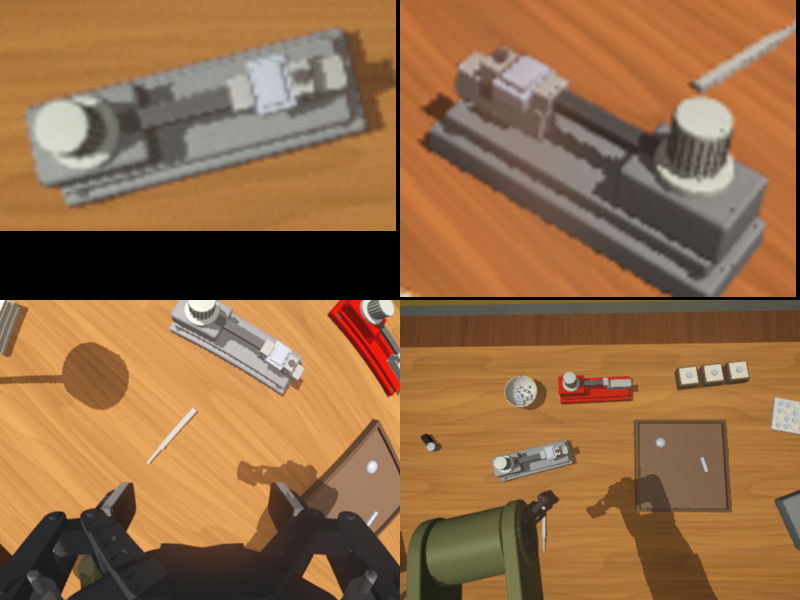

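The stone sits flat and is held between both jaws (top crop (270,85)). The other stones, bowl, tweezers and red vise look undisturbed, and the robot is clear. Handing in.

```bash
python3 -c "
from plant import sign_off
print(sign_off())"
```

```text
the job is handed in; nothing more can be done
None
```

The rectangular stone is clamped flat between the jaws of the grey vise, with its long sides facing them. I turned the knob clockwise in one stroke, let go and signed off after about 24 s of robot time.

- **Clamping:** the pictures show the jaw slid the stone against the stop jaw and the stone then stood still. The wrist torque and the last joint's effort rose and fell with the expected 30° period.
- **Clicks:** I estimate 1.25–1.5 rad of slip. That is two clicks by slip angle, or three if the torque peaks are counted. The slip cannot be read directly, so this is an estimate.
- **Final picture:** the stone looks flat and touches both jaws, and the other stones, bowl, tweezers and red vise look where they were. The robot is clear, with contact force around 0.5 N.

**What disagreed or failed:**
- The wrist camera measured the vise and knob about 4% too small. I corrected for it with the given sizes and a second look.
- A side force of up to about 25 N built up on the wrist while turning, probably from a slightly off-centre grip. It stayed well below the limits.
- My first attempt to track the stone by colour found nothing because it lay in shadow. A second measurement replaced it, though one of its methods (image correlation) gave inconsistent shifts and I did not use that one.

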